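# Take the grinding head off the mill for washing

## Robot

A 6-joint arm with a two-finger parallel gripper is mounted at the origin on the work surface. World frame = base frame: x ahead of the robot, y to its left, z up, the work surface at z = 0. Lengths are in m, angles in degrees, forces in N, time in s.
With the tool pointing down it reaches from about 0.4 to 0.825 m from the base axis. Payload 7 kg.
Tool frame: the origin (TCP) lies at the very end of the fingers, on their centre line; the grasp point (between the pads) lies 19 mm behind it (r.grasp_offset is the z of the grasp point in the tool frame, in m); z points along the fingers, y is the direction in which the jaws open and shut (so a half turn about z gives the same grasp; the last joint's range is limited). The gripper opens to 88 mm and grips with 3 to 60 N. Pads are 19 mm wide; open, the fingers measure 130 mm over their backs; the gripper's body (78 mm by 193 mm) begins 47 mm behind the grasp point.
Start: joints at [83.486, 20.546, 0.682, 0, -70.136, -16.507], TCP at [0.264, 0.621, 0.227] pointing down, gripper open.
Joint ranges: [-176.03, 176.03], [-82.01, 121.73], [-58.28, 71.71], [-173.87, 95.51], [-174.79, -0.11], [-173.66, 173.66]. Speed limits (degrees/s): [136.94, 136.94, 172.46, 180, 180, 180].

## Interface

Orientations are given as [roll, pitch, yaw] about the fixed x, y, z axes, in that order (R = Rz(yaw) Ry(pitch) Rx(roll)).
In Python, from plant import r gives the robot as it stands.
- The arm moves only by the tool carry_out, never from a script. Its argument "plan" is a list of rows, each a list of 6 numbers: the shift along the world's x, y, z in m, then the turn, a rotation vector about the world's x, y, z in rad. In form: [[tx, ty, tz, wx, wy, wz], ...]. A call has 1 to 12 rows; each row shifts and turns the pose as measured when the row begins; what a row does not reach is not made up. A row lasts 1/12 s, in which the tool goes at most 41.7 mm and 7.16 degrees, less where a joint would pass 70% of its speed; a pose out of reach is approached as far as the arm can. A call with a gripper value outside its range is refused whole. "fingers" is the closure, from -1 (fully open) to 1 (shut), set as the call begins (left out, the last holds). The fingers move at their own pace and stop on an object; "force" is the grip in N (left out, the last holds). Time passes only in rows, so rows that do not move let the fingers close. It gives the time, the measured TCP pose, the force and the opening at its end, in the units of the state.
- r.get_state(): the state, without advancing time (a new reading comes with each control period).
- r.capture(name): name is "side" or "top"; returns the picture (420x560x3 uint8, red, green, blue); there is no depth.
- r.camera_model(name): a dict with "fov_y" (degrees; the focal length in pixels is half the picture's height over the tangent of half this angle, whatever the lens; pixels are square), "cx", "cy" (the principal point, pixels), "R" (3x3) and "t" (3): a world point X has camera coordinates R X + t. Camera axes: x right, y down, z forward; pixel columns grow to the right and rows downward; lengths in m; the calibration is good to about 2 mm. A picture is of the moment at which its call begins. camera_model takes no time and is no camera call.
- r.close_job(): hands the job in, once; it reports no verdict.
The state is a dict: "time_s": time; "joints": joint angles; "qd": joint speeds; "joint_torque": joint torques, N m; "tcp_pos": TCP position; "eef_rot": TCP orientation; "contact_force": force on the tool from outside, world axes, zero at the start; "moment": the same for the moment, N m; "gripper_width": finger opening in m.
Only numpy, scipy, OpenCV 4.12 (cv2) and the standard library are available. Lean on these libraries where they do the work, as an engineer would, in place of code of your own. Each camera call takes 0.05 s, during which the arm holds its last target.

## Task

Take the grinding head off the mill so it can be washed: push the red release button fully down, twist the head anticlockwise (seen from above) by its black grip, up to a quarter turn, until you feel it come gently up against its stop, then lift it straight off and set it down gently, upright and flat, in the blue wash tray. Do not force anything, and leave the bowl, jar and bottle alone.

Things in the scene. Friction and masses are not known exactly. Their poses are not given: they have to be found in the camera images.
- mount: White mill base, fixed; a box 70 mm tall. Origin: on the bayonet axis, at table level; z up. The box spans x -115 to +85, y -80 to +80 mm. On it a fixed metal post at x -74, y +14.5 mm (top 114 mm above the table) and the red button at x -74, y -29.5 mm; the head's orange arm starts between them, pointing to -x, 2 mm play each side: no turning until the button is down.
- mount_axis (a point): Centre of the bayonet collar on the base's top (70 mm above the table). Aluminium ring, outer radius 50 mm, 16 mm tall, two inward ledges and two gaps. A sprung pad presses the head's lugs up on the ledges with about 5 N. Stops in the collar end the head's turn 40 to 90 degrees anticlockwise from locked (unknown, felt only). The head comes free in the last 4 degrees before them.
- release_press (a point): Point to push on top of the red release button (24 mm in x by 42 mm in y of the mount's frame), 29.5 mm from the locking arm's near side. It starts 113 mm above the table, moves straight down 9 mm to a hard end and stays down when let go; about 4 N of friction all the way. It clears the arm (underside 107 mm up) when 7 mm down. More than 30 N breaks it.
- release (a joint): Travel of the red release button, m: 0 up (locked), 0.009 fully down. While locked, the axes of head and mount agree.
- head_grip (a point): Middle of the black grip bar of the grinding head (0.3 to 0.52 kg), on its axis, 119 mm above the table when mounted. x along the bar, z up. Bar 62 mm long (x), 16 mm wide (y), 18 mm below to 18 mm above this point; flange under it: radius 38, top 19 mm below this point. Turning takes 0.05 to 0.4 N m, side play 3 mm. More than 40 N on the collar (1.4 N m at stops) breaks it.
- head_foot (a point): Centre of the head's flat underside, 46 mm below its grip point. Foot: steel cylinder of radius 29 mm, with two lugs along +x and -x, 18 mm wide, out to radius 41 mm, 2 to 8 mm above the underside. Once free of the ledges the head rises some 3 mm by itself if not held.
- head_arm (a point): Middle of the orange locking arm of the head, 57 mm from its axis along -x; 12 mm wide, 10 mm tall, ending 84 mm from the axis. Its underside is 34 mm above the foot's underside.
- tray_in (a point): Blue plastic wash tray, fixed to the table; 250 mm (x) x 200 mm (y) outside, walls 5 mm thick, rim 25 mm above the table. This point is the centre of its inner floor, 5 mm above the table; z up.
- bowl_rim (a point): Small steel bowl, 120 mm across, 55 mm tall, not to be disturbed; centre of its mouth.
- jar_center (a point): Amber glass jar with red cap, 60 mm across, 100 mm tall, not to be disturbed; its centre.
- oil_center (a point): Green glass bottle, 60 mm across, 190 mm tall, not to be disturbed; its centre.
Things that resemble listed ones, but are neither listed nor needed, are in the scene too. What is shaped like the part that bears head_grip but yellow is not meant.

How it is judged (in metres and radians):
On the way, in this order (a step that is already met when the one before it is completed fails the run):
1. the release button is fully down while the head is still mounted and locked (value of joint release above 0.007 m and angle between the x axis of head_grip and the x axis of mount, either way round below 0.2 rad), for 0.1 s.
2. the head is turned most of the way to its stop or more, still seated in the collar (angle between the x axis of head_grip and the x axis of mount, either way round above 0.65 rad and z of head_grip in the frame of mount below 0.128 m and horizontal distance between head_grip and mount below 0.008 m), for 0.1 s.
3. the head is lifted straight up off the mount (z of head_grip in the frame of mount above 0.137 m and horizontal distance between head_grip and mount below 0.02 m), for 0.05 s.
At the end, for the whole second after the job is handed in: The grinding head stands upright (within 0.1 rad) with its foot flat on the tray's floor (grip point 42 to 50 mm above the floor, within 95 mm in x and 70 mm in y of the tray's centre), at rest (x of head_grip in the frame of tray_in between -0.095 and 0.095 m and y of head_grip in the frame of tray_in between -0.07 and 0.07 m and z of head_grip in the frame of tray_in between 0.042 and 0.05 m and angle between head_grip's own z axis and vertical below 0.1 rad and linear speed of head below 0.02 m/s); the robot touches nothing.
It fails at once if the release button is pushed with more than 30 N (contact force between anything else and release above 30 N).
It fails at once if the head is forced against the collar with more than 40 N (contact force between head and collar above 40 N).
It fails at once if the head is forced against the base, post or button with more than 40 N (contact force between head and mount above 40 N).
It fails at once if the head is pressed or dropped into the tray with more than 60 N (contact force between head and tray above 60 N).
It fails at once if a bystander is moved by more than 20 mm (distance of any of bowl_rim, jar_center, oil_center from where it was at the start of the episode above 0.02 m).
It also fails if it takes over 72 s, if anything falls off the work surface, if the arm or the gripper's body presses on something with over 40 N, if the wrist force passes 120 N, or if a joint passes its speed limit or range.

## Working session

There is one attempt and no reset: what is moved stays moved. The work goes in short steps, Python scripts to look and compute and a tool call to move; the robot and the scene stay as the last step left them, time stands still between calls to the robot, and variables do not carry over. Pictures are saved under pics/ and viewed, and the job is handed in when it is done.

Besides the shell and the picture viewer there is one more tool, called after "Emit:" by a JSON object that holds its "fn" and its "kwargs", one argument or row to a line. carry_out: Moves the arm, as the interface text tells. Its arguments: {"type":"object","properties":{"plan":{"type":"array"},"fingers":{"type":"number"},"force":{"type":"number"}},"required":["plan"]}

```bash
mkdir -p pics
python3 - <<'E'
from plant import r
import cv2,json
for n in("side","top"):
    cv2.imwrite(f"pics/{n}0.png",r.capture(n)[:,:,::-1]); m=r.camera_model(n); print(n,m)
print(r.get_state(), r.grasp_offset)
E
```

```text
side {'fov_y': 50.88611896097072, 'cx': 285.93231085661387, 'cy': 199.72554725417967, 'R': array([[ 0.749883  , -0.66144653, -0.01280552],
       [-0.39579568, -0.43303599, -0.8098306 ],
       [ 0.53011439,  0.61234657, -0.58652401]]), 't': array([-0.40868206,  0.30660415,  0.96103002])}
top {'fov_y': 46.96408165989205, 'cx': 285.4471081062421, 'cy': 211.6424769835096, 'R': array([[-0.01389469, -0.99988747,  0.00565532],
       [-0.9822581 ,  0.01259141, -0.18711086],
       [ 0.1870186 , -0.00815483, -0.98232253]]), 't': array([0.01179721, 0.58311569, 1.52812297])}
{'time_s': 0.1, 'joints': array([ 8.34869622e+01,  2.05881777e+01,  6.38939722e-01, -1.67831371e-02,
       -7.01365119e+01, -1.65050681e+01]), 'qd': array([-0.07269148, -0.07655495,  0.055829  , -0.02816312, -0.01273491,
        0.07311431]), 'joint_torque': array([-1.68252202e-03, -5.84162378e+01,  2.93753153e+01,  7.01549873e+00,
        1.02076720e-02, -4.90894911e-05]), 'tcp_pos': array([0.26381889, 0.6208306 , 0.22570919]), 'eef_rot': array([ 1.79913301e+02, -9.23576724e-03, -2.30238132e+01]), 'contact_force': array([ 0.35967228, -0.3528519 , -0.17789571]), 'moment': array([-0.00805265,  0.0254315 ,  0.02000893]), 'gripper_width': 0.08778781928058708} -0.0188
```

View pics/side0.png

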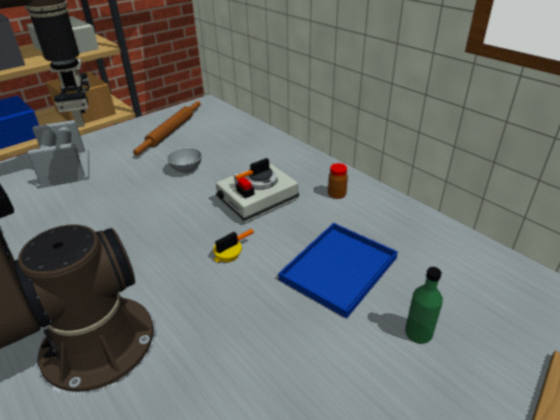

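View pics/top0.png

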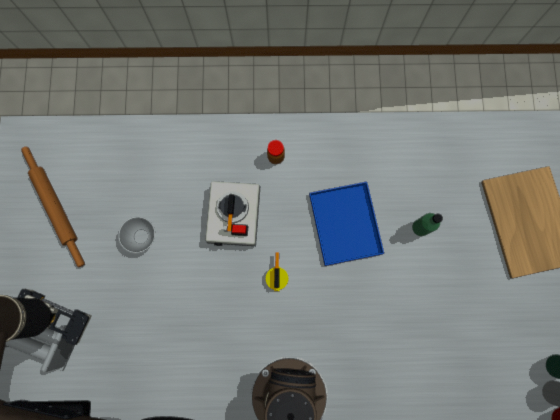

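The top view shows two candidates for the head. One is the black bar with an orange arm on the white base at about (232,206). The other is the yellow look-alike on the table at (277,278), which is not meant. The red button is at (239,230), the tray at (346,223), the bowl at (137,236), the jar at (276,150) and the bottle at (427,224). I choose the one on the white base and check it in a crop.

Run:
```python
import cv2
t=cv2.imread("pics/top0.png"); s=cv2.imread("pics/side0.png")
a=cv2.resize(t[172:256,197:272],None,fx=7,fy=7,interpolation=cv2.INTER_CUBIC)
b=cv2.resize(s[150:220,205:305],None,fx=8,fy=8,interpolation=cv2.INTER_CUBIC)
c=cv2.resize(t[172:276,297:397],None,fx=5.5,fy=5.5,interpolation=cv2.INTER_CUBIC)
cv2.imwrite("pics/ct.png",a);cv2.imwrite("pics/cs.png",b);cv2.imwrite("pics/ctray.png",c)
```

```text
(no output)
```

View pics/ct.png

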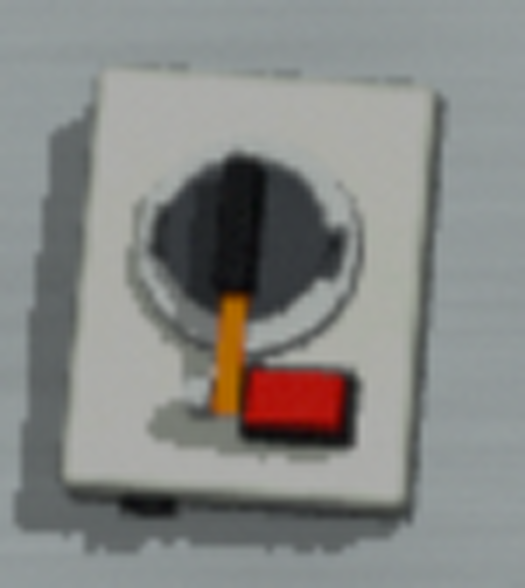

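View pics/cs.png

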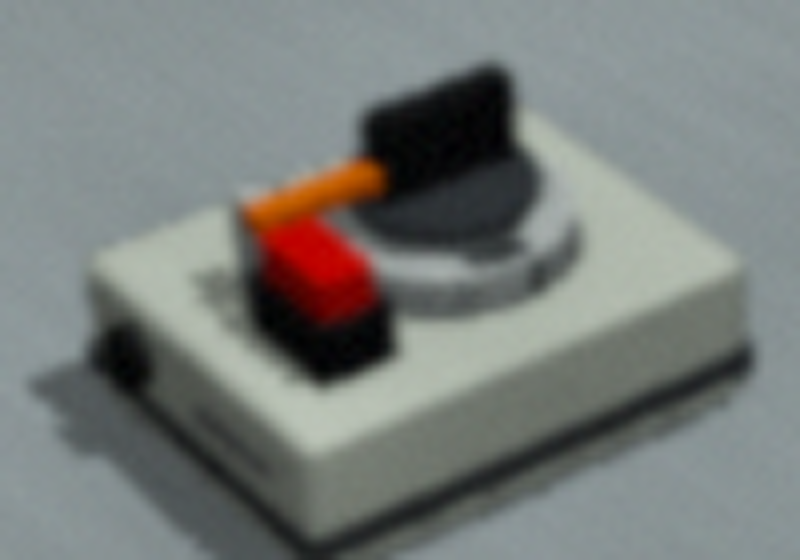

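View pics/ctray.png

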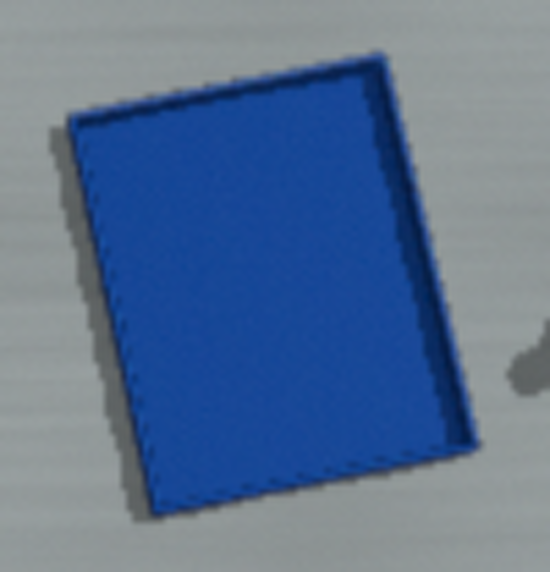

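```bash
cat > h.py <<'E'
from plant import r
import numpy as np, cv2
from scipy.optimize import least_squares
def proj(n,X):
    m=r.camera_model(n); f=210/np.tan(np.radians(m["fov_y"]/2)); c=np.atleast_2d(X)@m["R"].T+m["t"]
    return c[:,:2]/c[:,2:]*f+[m["cx"],m["cy"]]
def ray(n,uv,z):
    m=r.camera_model(n); f=210/np.tan(np.radians(m["fov_y"]/2))
    d=np.array([(uv[0]-m["cx"])/f,(uv[1]-m["cy"])/f,1])@m["R"]; o=-m["R"].T@m["t"]
    return o+d*(z-o[2])/d[2]
def unc(p,f,off): return (np.array(p,float)+.5)/f-.5+np.array(off)
def place(p,L):
    c,s=np.cos(p[2]),np.sin(p[2]); L=np.atleast_2d(L)
    return np.c_[p[0]+c*L[:,0]-s*L[:,1],p[1]+s*L[:,0]+c*L[:,1],L[:,2]]
def fit(obs,p0):
    g=lambda p:np.concatenate([(proj(n,place(p,X))-uv).ravel() for n,X,uv in obs])
    s=least_squares(g,p0); return s.x,g(s.x).reshape(-1,2)
E
python3 - <<'E'
from h import *
np.set_printoptions(precision=4,suppress=True)
T=unc([(102,68),(437,92),(408,506),(64,487),(297,400)],7,(197,172))
S=unc([(90,262),(315,460),(745,262)],8,(205,150))
LT=np.array([[.085,.08,.07],[.085,-.08,.07],[-.115,-.08,.07],[-.115,.08,.07],[-.074,-.0295,.113]])
LS=LT[[3,2,1]]
for o in ([("top",LT,T),("side",LS,S)],[("top",LT,T)],[("side",LS,S)]):
    p,e=fit(o,[.6,.1,0]); print(p,np.degrees(p[2]),e.ravel())
p,e=fit([("top",LT,T),("side",LS,S)],[.6,.1,0])
print("button",place(p,[-.074,-.0295,.113]),"grip top px pred",proj("top",place(p,[[.031,0,.137],[-.031,0,.137]])))
print("obs", unc([(243,155),(232,290)],7,(197,172)))
Tr=unc([(68,115),(384,55),(478,447),(153,517)],5.5,(297,172))
L=np.array([[.125,.1,.025],[.125,-.1,.025],[-.125,-.1,.025],[-.125,.1,.025]])
q,e=fit([("top",L,Tr)],[.6,-.2,0]);print("tray",q,np.degrees(q[2]),e.ravel())
for n,u,z in(("bowl",(137,236),.055),("jar",(276,147),.1),("oil",(437,218),.19),("yel",(277,280),.03)): print(n,ray("top",u,z))
E
```

```text
[ 0.5955  0.1729 -0.0696] -3.986505195087704 [-0.1174 -0.2884  0.7133 -1.0125  0.7567  0.443   0.0368  0.357   0.6359
  0.0111 -1.6179 -0.8909 -0.9819 -0.8754  1.0736 -0.7883]
[ 0.5952  0.1741 -0.0743] -4.258767928745052 [-0.3422 -0.3188  0.4722 -0.818   0.2132  0.6299 -0.4893  0.308   0.1467
  0.1289]
[ 0.5942  0.1693 -0.0632] -3.6217208609000764 [-1.321  -0.0797 -0.2686 -0.0597  1.5994 -0.2734]
button [[0.5196 0.1486 0.113 ]] grip top px pred [[232.0029 193.8223]
 [230.4753 213.3097]]
obs [[231.2857 193.7143]
 [229.7143 213.    ]]
tray [ 0.5493 -0.1964  0.1851] 10.604992657361135 [-0.3427 -0.0704  0.0466 -0.4828  0.309   0.6026 -0.0186 -0.0883]
bowl [0.5091 0.4858 0.055 ]
jar [0.7898 0.0322 0.1   ]
oil [ 0.5324 -0.4475  0.19  ]
yel [0.3629 0.0343 0.03  ]
```

Emit:
{"fn": "carry_out", "kwargs": {
  "plan": [
    [0.016,-0.03,0,0,0,0.028],
    [0.016,-0.03,0,0,0,0.028],
    [0.016,-0.03,0,0,0,0.028],
    [0.016,-0.03,0,0,0,0.028],
    [0.016,-0.03,0,0,0,0.028],
    [0.016,-0.03,0,0,0,0.028],
    [0.016,-0.03,0,0,0,0.028],
    [0.016,-0.03,0,0,0,0.028],
    [0.016,-0.03,0,0,0,0.028],
    [0.016,-0.03,0,0,0,0.028],
    [0.016,-0.03,0,0,0,0.028],
    [0.016,-0.03,0,0,0,0.028]
  ],
  "fingers": 1,
  "force": 30
}}

```text
time_s: 1.1
tcp_pos: [0.4558, 0.2469, 0.2188]
eef_rot: [179.4, 0.1, -2.4]
contact_force: [0.6, 0.9, -0.2]
gripper_width: 0.0131
```

Run:
```python
from plant import r
print(r.get_state())
```

```text
{'time_s': 1.1, 'joints': array([ 50.36494637,   6.3101458 , -19.36139418,   0.29463006,
       -64.85689537,  37.11722137]), 'qd': array([-45.67152703,  -2.08316392,  -2.92033194,   0.64737943,
         1.097484  ,  65.45382475]), 'joint_torque': array([  5.38392127, -38.21828842,  27.66319335,   6.48698464,
        -0.0895189 ,  -1.95436925]), 'tcp_pos': array([0.45582917, 0.24688588, 0.21878647]), 'eef_rot': array([ 1.79418144e+02,  1.07306111e-01, -2.39196436e+00]), 'contact_force': array([ 0.62743728,  0.88625357, -0.1628952 ]), 'moment': array([ 0.0420105 , -0.12731107,  0.00036545]), 'gripper_width': 0.013118119090125379}
```

Emit:
{"fn": "carry_out", "kwargs": {
  "plan": [
    [0.016,-0.026,0,0,0,0],
    [0.016,-0.026,0,0,0,0],
    [0.016,-0.026,0,0,0,0],
    [0.01,-0.015,0,0.01,0,0],
    [0,0,0,0,0,0],
    [0,0,0,0,0,0]
  ]
}}

```text
time_s: 1.6
tcp_pos: [0.5162, 0.142, 0.2175]
eef_rot: [179.9, 0.3, -2.6]
contact_force: [-0.9, 0.8, -0.7]
gripper_width: 0.0006
```

Run:
```python
from h import *
for n in("side","top"): cv2.imwrite(f"pics/{n}1.png",r.capture(n)[:,:,::-1])
t=cv2.imread("pics/top1.png"); s=cv2.imread("pics/side1.png")
a=cv2.resize(t[172:272,192:292],None,fx=5.5,fy=5.5,interpolation=cv2.INTER_CUBIC)
b=cv2.resize(s[110:210,195:315],None,fx=6,fy=6,interpolation=cv2.INTER_CUBIC)
cv2.imwrite("pics/ct1.png",a);cv2.imwrite("pics/cs1.png",b)
st=r.get_state();print(st)
X=st["tcp_pos"];print(proj("top",X),proj("side",X))
```

```text
{'time_s': 1.7, 'joints': array([ 36.41461049,   7.94249634, -17.43301888,  -0.11308859,
       -64.89066452,  51.10915253]), 'qd': array([ 1.23213485, -0.24445852,  0.11727859, -0.00271105,  0.06869426,
       -0.20578511]), 'joint_torque': array([ -0.80791891, -39.51480389,  28.26947093,   6.69688538,
         0.0602396 ,   0.06858274]), 'tcp_pos': array([0.51589266, 0.1430549 , 0.21757529]), 'eef_rot': array([179.91238402,   0.27136386,  -2.52467114]), 'contact_force': array([-0.1634394 ,  0.51987855,  0.12141826]), 'moment': array([ 0.01982273, -0.01615895,  0.01438298]), 'gripper_width': 7.90460579451214e-06}
[[238.40909672 224.4895329 ]] [[241.8724531  149.56891772]]
```

View pics/ct1.png

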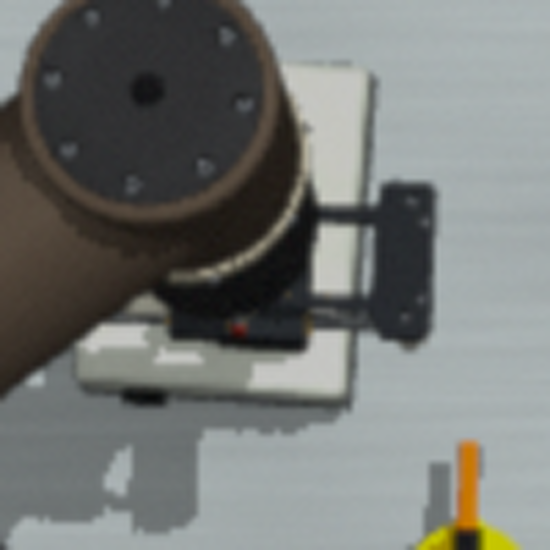

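View pics/cs1.png

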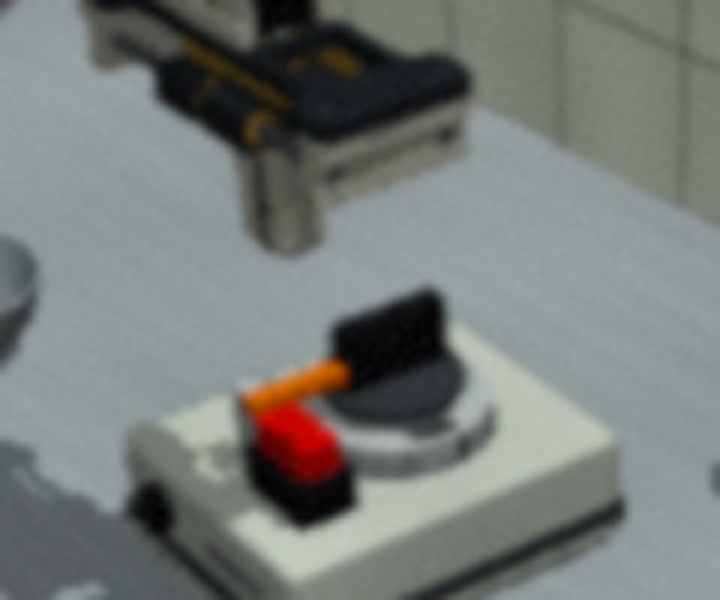

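The side view shows the closed fingertips at about pixel (242,151), as predicted from the TCP. The button at (244,184) is clear of them. The two views differ by about 4 mm in the mount's y, so I overlay the models.

```bash
cat > ov.py <<'E'
from h import *
def box(x0,x1,y0,y1,z): return np.array([[x0,y0,z],[x1,y0,z],[x1,y1,z],[x0,y1,z]])
def draw(img,n,off,f,p):
    a=np.linspace(0,2*np.pi,40)
    for L,col in((box(-.115,.085,-.08,.08,.07),(0,255,0)),(box(-.086,-.062,-.0505,-.0085,.113),(255,255,0)),(box(-.031,.031,-.008,.008,.137),(255,0,255)),(np.c_[.05*np.cos(a),.05*np.sin(a),a*0+.086],(0,255,255)),(np.c_[.038*np.cos(a),.038*np.sin(a),a*0+.1],(0,165,255))):
        u=((proj(n,place(p,L))+.5-off)*f-.5)
        cv2.polylines(img,[np.round(u).astype(int)],True,col,1,cv2.LINE_AA)
def crop(path,n,off,w,h,f,p,out):
    s=cv2.imread(path); b=cv2.resize(s[off[1]:off[1]+h,off[0]:off[0]+w],None,fx=f,fy=f,interpolation=cv2.INTER_CUBIC)
    draw(b,n,np.array(off),f,p); cv2.imwrite(out,b)
E
python3 - <<'E'
from ov import *
p=[.5953,.1735,-.072]
crop("pics/side0.png","side",(205,150),100,70,8,p,"pics/o_s.png")
crop("pics/top0.png","top",(197,172),75,84,7,p,"pics/o_t.png")
E
```

```text
(no output)
```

View pics/o_s.png

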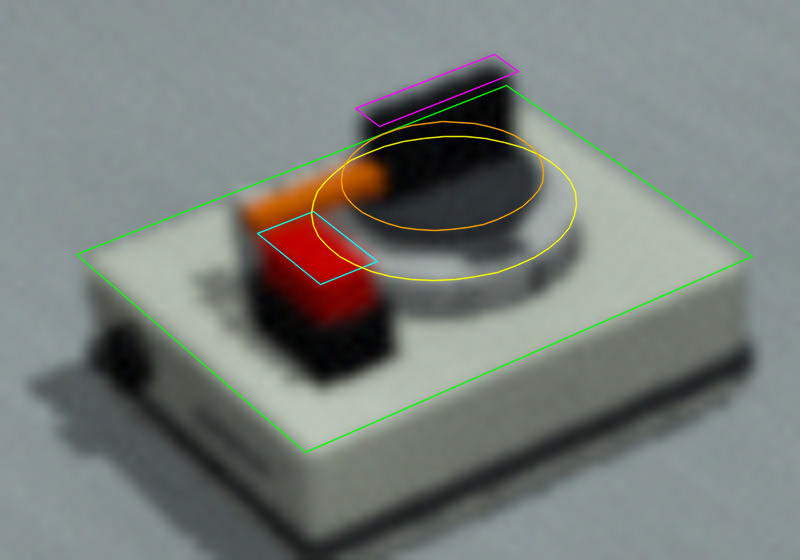

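View pics/o_t.png

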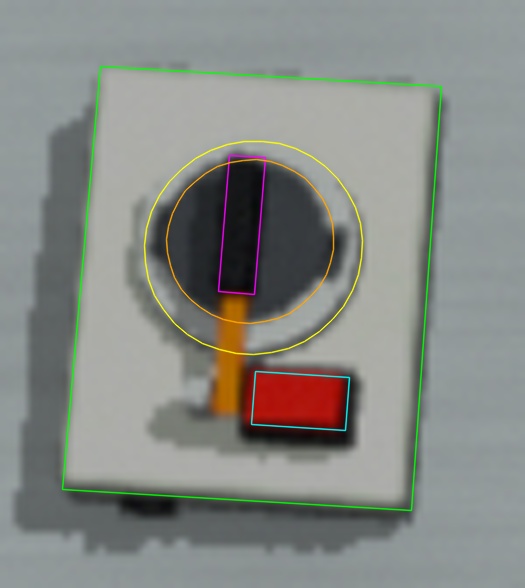

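Emit:
{"fn": "carry_out", "kwargs": {
  "plan": [
    [0.003,0,-0.028,0,0,-0.025],
    [0,0,-0.03,0,0,0],
    [0,0,-0.025,0,0,0],
    [0,0,-0.005,0,0,0],
    [0,0,0,0,0,0]
  ]
}}

```text
time_s: 2.12
tcp_pos: [0.5183, 0.1478, 0.1291]
eef_rot: [-179.9, 0.0, -3.7]
contact_force: [0.2, 0.1, 1.1]
gripper_width: 0.0002
```

Run:
```python
from ov import *
cv2.imwrite(f"pics/side2.png",r.capture("side")[:,:,::-1])
s=cv2.imread("pics/side2.png")
cv2.imwrite("pics/cs2.png",cv2.resize(s[120:210,200:310],None,fx=6,fy=6,interpolation=cv2.INTER_CUBIC))
print(r.get_state())
```

```text
{'time_s': 2.1667, 'joints': array([ 36.71638627,  12.73111276, -24.07714069,  -0.08337899,
       -53.13589119,  49.66188075]), 'qd': array([-0.4388729 , -1.09854133,  1.43932071,  0.20339285, -0.89188571,
        0.12741973]), 'joint_torque': array([-5.08922548e-02, -4.35380459e+01,  2.55674672e+01,  6.19880766e+00,
        3.61328255e-01, -7.20709049e-04]), 'tcp_pos': array([0.51838088, 0.14789915, 0.12958483]), 'eef_rot': array([-1.79912979e+02,  6.58729595e-04, -3.67172063e+00]), 'contact_force': array([-0.80344702, -0.48442336, -1.5310352 ]), 'moment': array([-0.05208289,  0.16212435, -0.06754237]), 'gripper_width': 0.0005553070784914021}
```

View pics/cs2.png

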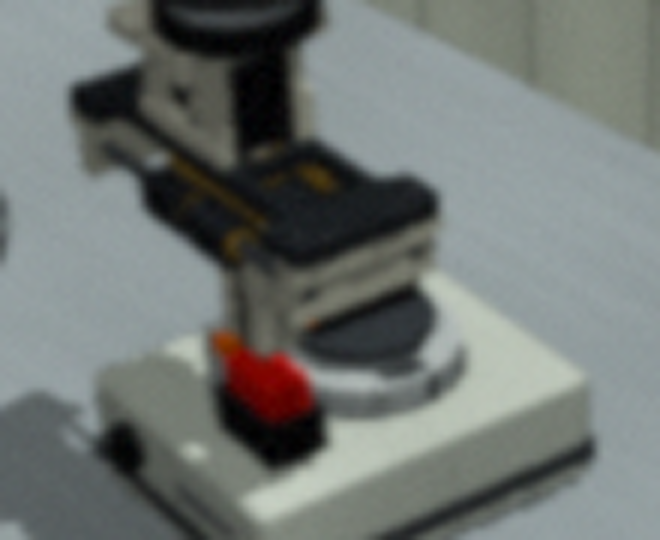

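The closed fingers sit over the red button, and y has drifted to 0.148. I correct y, then descend in small steps.

Emit:
{"fn": "carry_out", "kwargs": {
  "plan": [
    [0.001,-0.006,-0.008,0,0,-0.005],
    [0,0,-0.004,0,0,0],
    [0,0,-0.001,0,0,0],
    [0,0,0,0,0,0]
  ]
}}

```text
time_s: 2.5
tcp_pos: [0.5214, 0.1437, 0.1198]
eef_rot: [-179.7, -0.3, -3.8]
contact_force: [-1.0, 0.3, -0.2]
gripper_width: 0.0003
```

Emit:
{"fn": "carry_out", "kwargs": {
  "plan": [
    [-0.001,-0.001,-0.003,0,0,-0.005],
    [0,0,-0.003,0,0,0],
    [0,0,-0.002,0,0,0]
  ]
}}

```text
time_s: 2.75
tcp_pos: [0.5215, 0.1431, 0.1132]
eef_rot: [-179.6, -0.5, -4.2]
contact_force: [-0.6, 0.3, 4.6]
gripper_width: 0.0007
```

Contact at 4.6 N, at the expected 113 mm. Continue.

Emit:
{"fn": "carry_out", "kwargs": {
  "plan": [
    [0,0,-0.003,0,0,0],
    [0,0,-0.002,0,0,0]
  ]
}}

```text
time_s: 2.92
tcp_pos: [0.5216, 0.1431, 0.1085]
eef_rot: [-179.6, -0.5, -4.2]
contact_force: [-2.9, 0.5, 4.1]
gripper_width: 0.0005
```

Emit:
{"fn": "carry_out", "kwargs": {
  "plan": [
    [0,0,-0.002,0,0,0],
    [0,0,-0.001,0,0,0],
    [0,0,-0.001,0,0,0]
  ]
}}

```text
time_s: 3.17
tcp_pos: [0.5215, 0.1431, 0.1044]
eef_rot: [-179.6, -0.5, -4.1]
contact_force: [-1.8, 0.2, 4.3]
gripper_width: 0.0005
```

Emit:
{"fn": "carry_out", "kwargs": {
  "plan": [
    [0,0,-0.001,0,0,0]
  ]
}}

```text
time_s: 3.25
tcp_pos: [0.5216, 0.1431, 0.1036]
eef_rot: [-179.6, -0.5, -4.1]
contact_force: [-4.3, 0.3, 11.3]
gripper_width: 0.0006
```

Emit:
{"fn": "carry_out", "kwargs": {
  "plan": [
    [0,0,0.01,0,0,0],
    [0,0,0.03,0,0.005,0],
    [0,0,0.03,0,0,0],
    [0.02,0.008,0.025,0,0,0],
    [0.028,0.011,0,0,0,0],
    [0.026,0.011,0,0,0,0],
    [0,0,0,0,0,0],
    [0,0,0,0,0,0]
  ],
  "fingers": -1
}}

```text
time_s: 3.92
tcp_pos: [0.5977, 0.173, 0.2065]
eef_rot: [-179.6, -0.3, -4.1]
contact_force: [-0.9, -0.3, -0.1]
gripper_width: 0.0485
```

Run:
```python
from ov import *
cv2.imwrite(f"pics/side3.png",r.capture("side")[:,:,::-1])
s=cv2.imread("pics/side3.png")
cv2.imwrite("pics/cs3.png",cv2.resize(s[110:210,200:320],None,fx=6,fy=6,interpolation=cv2.INTER_CUBIC))
st=r.get_state();print(st["tcp_pos"],st["eef_rot"],st["contact_force"],st["time_s"])
R=cv2.Rodrigues
from scipy.spatial.transform import Rotation as Q
Rm=Q.from_euler("xyz",st["eef_rot"],degrees=True).as_matrix()
for d in(-.044,.044): print(proj("side",st["tcp_pos"]+Rm@[0,d,0]))
```

```text
[0.59765814 0.17300384 0.20639784] [-179.61738086   -0.31129172   -4.12573795] [ 1.22868107  0.52489674 -0.12318503] 3.9667
[[250.29404242 133.91270362]]
[[267.72159563 145.54383336]]
```

View pics/cs3.png

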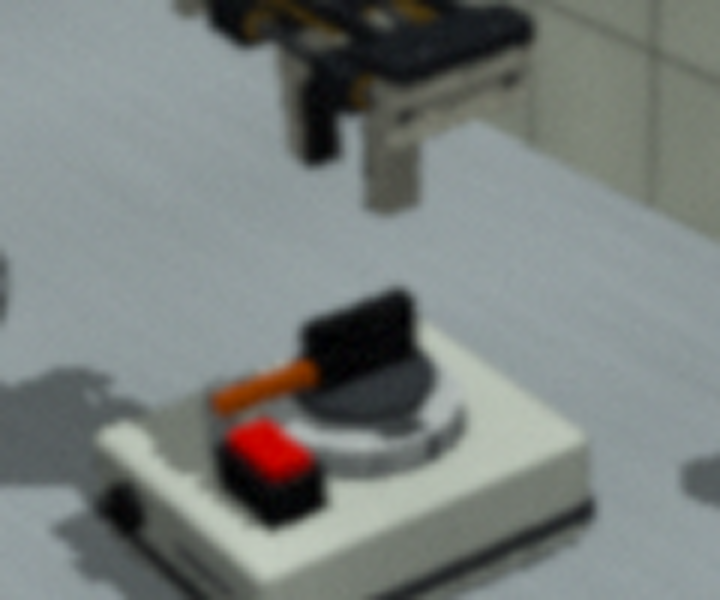

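The button now sits well below the arm and the arm is still locked, with the bar at crop pixel (358,335). The opening fingers are above it on both sides. I descend.

Emit:
{"fn": "carry_out", "kwargs": {
  "plan": [
    [-0.002,0,-0.01,0,0.005,0],
    [0,0,-0.01,0,0,0],
    [0,-0.001,-0.02,-0.005,0,0],
    [0,-0.001,-0.02,0,0,0],
    [0,-0.001,-0.015,0,0,0],
    [0,0,-0.01,0,0,0],
    [0,0,-0.005,0,0,0],
    [0,0,0,0,0,0]
  ]
}}

```text
time_s: 4.63
tcp_pos: [0.5891, 0.1671, 0.1078]
eef_rot: [180.0, 0.2, -4.1]
contact_force: [0.3, 0.0, -0.6]
gripper_width: 0.0877
```

Emit:
{"fn": "carry_out", "kwargs": {
  "plan": [
    [0.004,0.004,-0.002,0,0,0],
    [0.002,0.002,-0.001,0,0,0],
    [0,0,0,0,0,0]
  ]
}}

```text
time_s: 4.88
tcp_pos: [0.596, 0.1738, 0.1056]
eef_rot: [180.0, 0.2, -4.1]
contact_force: [-0.8, -0.6, 0.1]
gripper_width: 0.0877
```

Run:
```python
from ov import *
cv2.imwrite(f"pics/side4.png",r.capture("side")[:,:,::-1])
s=cv2.imread("pics/side4.png")
cv2.imwrite("pics/cs4.png",cv2.resize(s[130:200,210:310],None,fx=7,fy=7,interpolation=cv2.INTER_CUBIC))
st=r.get_state();print(st["tcp_pos"],st["eef_rot"],st["contact_force"],st["time_s"])
```

```text
[0.59596021 0.17381392 0.10581935] [ 1.79996029e+02  1.55717604e-01 -4.11442057e+00] [-0.19193284  0.6552514   0.60941328] 4.9333
```

View pics/cs4.png

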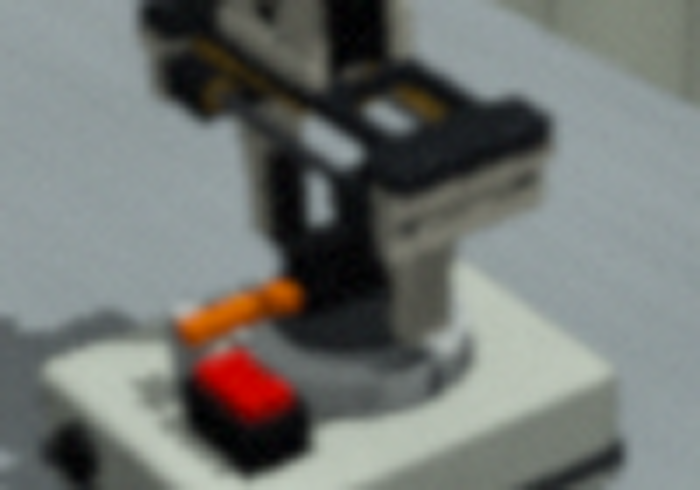

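The bar is between the fingers and the arm and button are clear, so I close gently.

Emit:
{"fn": "carry_out", "kwargs": {
  "plan": [
    [0,0,-0.001,0,0,0],
    [0,0,0,0,0,0],
    [0,0,0,0,0,0],
    [0,0,0,0,0,0],
    [0,0,0,0,0,0],
    [0,0,0,0,0,0],
    [0,0,0,0,0,0],
    [0,0,0,0,0,0],
    [0,0,0,0,0,0],
    [0,0,0,0,0,0]
  ],
  "fingers": 1,
  "force": 8
}}

```text
time_s: 5.77
tcp_pos: [0.5971, 0.1745, 0.1071]
eef_rot: [-179.9, -0.0, -4.1]
contact_force: [-1.3, -0.3, -1.8]
gripper_width: 0.0263
```

Run:
```python
from plant import r
print(r.get_state())
```

```text
{'time_s': 5.7667, 'joints': array([ 34.19401589,  21.20691094, -15.05985385,  -0.1033644 ,
       -53.62558443,  51.75911847]), 'qd': array([ 0.03586262,  0.00676271, -0.10478441,  0.03845049, -0.00763412,
        0.04677957]), 'joint_torque': array([-1.79935418e-03, -5.50333285e+01,  2.52190232e+01,  5.94631925e+00,
        9.02559492e-02,  5.07994628e-05]), 'tcp_pos': array([0.59707787, 0.17446325, 0.1071003 ]), 'eef_rot': array([-1.79867939e+02, -3.29308189e-02, -4.10812666e+00]), 'contact_force': array([-1.29283741, -0.33669805, -1.82958602]), 'moment': array([-0.02662316, -0.0212722 ,  0.02711213]), 'gripper_width': 0.026270628350420242}
```

Emit:
{"fn": "carry_out", "kwargs": {
  "plan": [
    [-0.001,-0.001,-0.002,0,0,0],
    [0,0,-0.001,0,0,0],
    [0,0,0,0,0,0],
    [0,0,0,0,0,0],
    [0,0,0,0,0,0]
  ]
}}

```text
time_s: 6.18
tcp_pos: [0.5963, 0.174, 0.1046]
eef_rot: [-179.8, -0.1, -4.1]
contact_force: [-0.0, 1.2, 1.2]
gripper_width: 0.0161
```

Run:
```python
from plant import r
s=r.get_state();print(s["tcp_pos"],s["eef_rot"],s["contact_force"],s["moment"],s["gripper_width"])
```

```text
[0.59631904 0.17395077 0.10464216] [-1.79820148e+02 -9.85498456e-02 -4.07878780e+00] [-0.02045943  1.19014435  1.20134482] [ 0.11950429  0.14160118 -0.02393792] 0.016140743731887133
```

Width is 16.1 mm and the side force is about 1 N, so the grasp is centred. I firm the grip.

Emit:
{"fn": "carry_out", "kwargs": {
  "plan": [
    [0,0,0,0,0,0],
    [0,0,0,0,0,0]
  ],
  "force": 40
}}

```text
time_s: 6.35
tcp_pos: [0.5963, 0.1739, 0.1046]
eef_rot: [-179.8, -0.1, -4.1]
contact_force: [-0.5, 0.5, 0.7]
gripper_width: 0.0157
```

Emit:
{"fn": "carry_out", "kwargs": {
  "plan": [
    [0,0,0,0,0,0.03],
    [0,0,0,0,0,0.03],
    [0,0,0,0,0,0.03]
  ]
}}

```text
time_s: 6.6
tcp_pos: [0.5964, 0.1738, 0.1047]
eef_rot: [-179.8, -0.1, 1.2]
contact_force: [0.2, 0.4, 1.9]
gripper_width: 0.0158
```

Run:
```python
from plant import r
s=r.get_state();print(s["tcp_pos"],s["eef_rot"],s["contact_force"],s["moment"],s["gripper_width"])
```

```text
[0.59644597 0.173764   0.1046544 ] [-1.79830786e+02 -1.01444181e-01  1.17395972e+00] [0.21820761 0.38219953 1.92112994] [-0.00173949  0.10396214 -0.15158856] 0.015797932524515876
```

Emit:
{"fn": "carry_out", "kwargs": {
  "plan": [
    [0,0,0,0,0,0.05],
    [0,0,0,0,0,0.05],
    [0,0,0,0,0,0.05],
    [0,0,0,0,0,0.05],
    [0,0,0,0,0,0.05],
    [0,0,0,0,0,0.05],
    [0,0,0,0,0,0.04],
    [0,0,0,0,0,0.03]
  ]
}}

```text
time_s: 7.27
tcp_pos: [0.597, 0.1732, 0.1047]
eef_rot: [-179.9, -0.1, 23.4]
contact_force: [0.4, -0.2, 1.3]
gripper_width: 0.0156
```

```bash
cat > s.py <<'E'
from plant import r
s=r.get_state();print(s["time_s"],s["tcp_pos"],s["eef_rot"],s["contact_force"],s["moment"],s["gripper_width"],s["joints"][5])
E
python3 s.py
```

```text
7.2667 [0.59702156 0.17318015 0.10466675] [-1.79852950e+02 -1.25280241e-01  2.33556418e+01] [ 0.43312022 -0.16133851  1.32507711] [-0.00986171  0.0405902  -0.13962423] 0.015632101023786565 79.37609191576735
```

Emit:
{"fn": "carry_out", "kwargs": {
  "plan": [
    [0,0,0,0,0,0.03],
    [0,0,0,0,0,0.03],
    [0,0,0,0,0,0.03],
    [0,0,0,0,0,0.03],
    [0,0,0,0,0,0.02],
    [0,0,0,0,0,0.02]
  ]
}}

```text
time_s: 7.77
tcp_pos: [0.5975, 0.1728, 0.1047]
eef_rot: [-179.9, -0.1, 33.0]
contact_force: [-0.9, 1.0, 1.3]
gripper_width: 0.0156
```

```bash
python3 s.py
```

```text
7.7667 [0.59745665 0.17284289 0.10469512] [-1.79864627e+02 -1.45128751e-01  3.29771969e+01] [-0.89358273  0.98909202  1.32680598] [-0.05397402  0.02138674 -0.165469  ] 0.015561297484412819 89.06416357176379
```

Emit:
{"fn": "carry_out", "kwargs": {
  "plan": [
    [0,0,0,0,0,0.02],
    [0,0,0,0,0,0.02],
    [0,0,0,0,0,0.02],
    [0,0,0,0,0,0.02]
  ]
}}

```text
time_s: 8.1
tcp_pos: [0.5976, 0.1727, 0.1047]
eef_rot: [-179.9, -0.1, 37.9]
contact_force: [0.6, 0.3, 1.0]
gripper_width: 0.0159
```

```bash
python3 s.py
```

```text
8.1 [0.59759918 0.17269913 0.10465923] [-1.79873761e+02 -1.47490051e-01  3.79369756e+01] [0.56398059 0.25463527 0.99982484] [-0.08044142 -0.10171724 -0.12568954] 0.015868798739595506 94.04779054606254
```

Emit:
{"fn": "carry_out", "kwargs": {
  "plan": [
    [0,0,0,0,0,0.02],
    [0,0,0,0,0,0.02],
    [0,0,0,0,0,0.02],
    [0,0,0,0,0,0.02]
  ]
}}

```text
time_s: 8.43
tcp_pos: [0.5977, 0.1726, 0.1046]
eef_rot: [-179.9, -0.2, 43.0]
contact_force: [1.1, -0.6, 0.8]
gripper_width: 0.0157
```

```bash
python3 s.py
```

```text
8.4333 [0.59773933 0.17257362 0.10463612] [-1.79885790e+02 -1.50328844e-01  4.30062147e+01] [ 1.14277814 -0.55011591  0.81584513] [-0.20462698 -0.17648236 -0.15885553] 0.015675216403005454 99.13505374746855
```

Emit:
{"fn": "carry_out", "kwargs": {
  "plan": [
    [0,0,0,0,0,0.02],
    [0,0,0,0,0,0.02],
    [0,0,0,0,0,0.02],
    [0,0,0,0,0,0.02]
  ]
}}

```text
time_s: 8.77
tcp_pos: [0.5978, 0.1726, 0.1047]
eef_rot: [-179.9, -0.2, 48.1]
contact_force: [-0.2, -0.1, 0.4]
gripper_width: 0.0158
```

```bash
python3 s.py
```

```text
8.7667 [0.59784934 0.17255965 0.10465775] [-1.79893951e+02 -1.56591934e-01  4.80997383e+01] [-0.19973511 -0.1007803   0.4479663 ] [-0.22843751 -0.26582984 -0.17799297] 0.01581304422527051 104.24206377738186
```

Emit:
{"fn": "carry_out", "kwargs": {
  "plan": [
    [0,0,0,0,0,0.02],
    [0,0,0,0,0,0.02],
    [0,0,0,0,0,0.02],
    [0,0,0,0,0,0.02]
  ]
}}

```text
time_s: 9.1
tcp_pos: [0.598, 0.1725, 0.1047]
eef_rot: [-179.9, -0.2, 53.2]
contact_force: [0.6, 0.3, 1.1]
gripper_width: 0.0158
```

```bash
python3 s.py
```

```text
9.1 [0.59795259 0.17252374 0.10466869] [-1.79901669e+02 -1.59294904e-01  5.31949715e+01] [0.61742502 0.34023444 1.11812134] [-0.2217657  -0.27253761 -0.1250144 ] 0.01582067148331635 109.35156590766907
```

Emit:
{"fn": "carry_out", "kwargs": {
  "plan": [
    [0,0,0,0,0,0.02],
    [0,0,0,0,0,0.02],
    [0,0,0,0,0,0.02],
    [0,0,0,0,0,0.02]
  ]
}}

```text
time_s: 9.43
tcp_pos: [0.598, 0.1725, 0.1047]
eef_rot: [-179.9, -0.2, 58.3]
contact_force: [0.1, 0.2, 1.0]
gripper_width: 0.0157
```

```bash
python3 s.py
```

```text
9.4333 [0.59798285 0.17254019 0.10468255] [-1.79904067e+02 -1.65763642e-01  5.82858457e+01] [0.0672939  0.18514831 1.04179796] [-0.21559686 -0.27258187 -0.20796716] 0.01574924612142287 114.45704558442752
```

Emit:
{"fn": "carry_out", "kwargs": {
  "plan": [
    [0,0,0,0,0,0.02],
    [0,0,0,0,0,0.02],
    [0,0,0,0,0,0.02],
    [0,0,0,0,0,0.02]
  ]
}}

```text
time_s: 9.77
tcp_pos: [0.598, 0.1726, 0.1047]
eef_rot: [-179.9, -0.2, 63.4]
contact_force: [0.8, -0.2, 0.8]
gripper_width: 0.0156
```

```bash
python3 s.py
python3 - <<'E'
from ov import *
s=r.capture("side")[:,:,::-1]
cv2.imwrite("pics/cs5.png",cv2.resize(s[130:200,210:310],None,fx=7,fy=7,interpolation=cv2.INTER_CUBIC))
E
```

```text
9.7667 [0.598001   0.17259504 0.10465684] [-1.79904635e+02 -1.68070142e-01  6.33817233e+01] [ 0.76759726 -0.24563823  0.78042631] [-0.20541398 -0.33283705 -0.17382561] 0.015580459254114113 119.5631495651352
```

View pics/cs5.png

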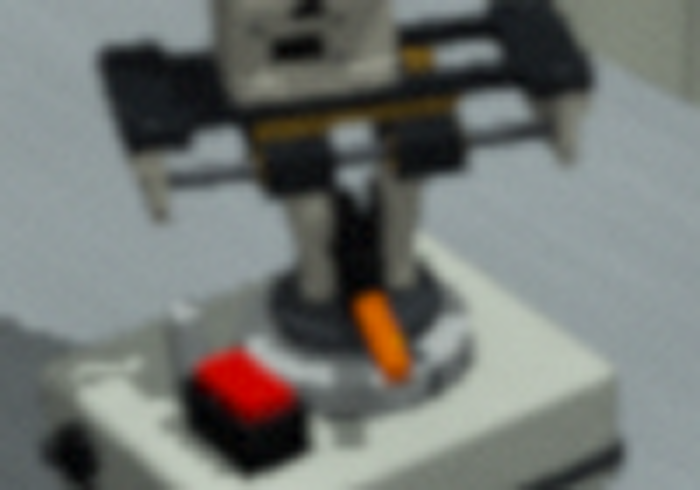

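The orange arm has swung over the button to crop pixel (383,335), so the head is turning with the gripper.

Emit:
{"fn": "carry_out", "kwargs": {
  "plan": [
    [0,0,0,0,0,0.02],
    [0,0,0,0,0,0.02],
    [0,0,0,0,0,0.02]
  ]
}}

```text
time_s: 10.07
tcp_pos: [0.5981, 0.1726, 0.1047]
eef_rot: [-179.9, -0.2, 67.2]
contact_force: [1.1, -0.3, 1.1]
gripper_width: 0.0161
```

```bash
python3 s.py
```

```text
10.0667 [0.59805609 0.17257661 0.10469022] [-1.79909642e+02 -1.71675760e-01  6.71851090e+01] [ 1.14744227 -0.25226838  1.06447233] [-0.22025082 -0.37404687 -0.15026231] 0.016099672253167583 123.3764906368817
```

Emit:
{"fn": "carry_out", "kwargs": {
  "plan": [
    [0,0,0,0,0,0.02],
    [0,0,0,0,0,0.02],
    [0,0,0,0,0,0.02]
  ]
}}

```text
time_s: 10.32
tcp_pos: [0.5981, 0.1726, 0.1047]
eef_rot: [-179.9, -0.2, 71.0]
contact_force: [1.3, -0.3, 0.7]
gripper_width: 0.0158
```

```bash
python3 s.py
```

```text
10.3167 [0.59810912 0.17258395 0.10470893] [-1.79913431e+02 -1.74120484e-01  7.10078717e+01] [ 1.31385175 -0.34511569  0.72095706] [-0.29528134 -0.35534726 -0.12050257] 0.01575029139626073 127.2074580870213
```

Emit:
{"fn": "carry_out", "kwargs": {
  "plan": [
    [0,0,0,0,0,0.02],
    [0,0,0,0,0,0.02],
    [0,0,0,0,0,0.02]
  ]
}}

```text
time_s: 10.57
tcp_pos: [0.5984, 0.1725, 0.1048]
eef_rot: [-179.9, -0.2, 74.8]
contact_force: [0.2, -0.3, 1.1]
gripper_width: 0.0158
```

```bash
python3 s.py
```

```text
10.5667 [0.59835571 0.17252538 0.10482904] [-1.79938531e+02 -1.76765507e-01  7.48373460e+01] [ 0.23720063 -0.30085873  1.13451839] [-0.39469222 -0.58530271 -0.11590622] 0.01577160881511731 131.03854015953561
```

Emit:
{"fn": "carry_out", "kwargs": {
  "plan": [
    [0,0,0,0,0,0.015],
    [0,0,0,0,0,0.015]
  ]
}}

```text
time_s: 10.73
tcp_pos: [0.5986, 0.1725, 0.105]
eef_rot: [-180.0, -0.2, 76.8]
contact_force: [0.5, -0.0, 1.6]
gripper_width: 0.0156
```

```bash
python3 s.py
```

```text
10.7333 [0.59856028 0.1724707  0.10495483] [-1.79956620e+02 -1.77286128e-01  7.67783118e+01] [ 0.47570338 -0.00215494  1.63032279] [-0.3088925  -0.4422969  -0.14158385] 0.015586324477374368 132.98130098856575
```

Emit:
{"fn": "carry_out", "kwargs": {
  "plan": [
    [0,0,0,0,0,0.015],
    [0,0,0,0,0,0.015]
  ]
}}

```text
time_s: 10.9
tcp_pos: [0.5979, 0.1724, 0.1051]
eef_rot: [-179.9, -0.2, 78.7]
contact_force: [-3.2, 0.1, 2.9]
gripper_width: 0.0157
```

```bash
python3 s.py
```

```text
10.9 [0.5979339  0.1723535  0.10506204] [-1.79898720e+02 -1.55220101e-01  7.86706233e+01] [-3.21103058  0.08658426  2.87141089] [ 0.11089482  0.99390828 -0.25161401] 0.015726991015749082 134.88873716795484
```

Emit:
{"fn": "carry_out", "kwargs": {
  "plan": [
    [0,0,0,0,0,0.01]
  ]
}}

```text
time_s: 10.98
tcp_pos: [0.5975, 0.1724, 0.1051]
eef_rot: [-179.9, -0.1, 79.3]
contact_force: [-2.0, -1.0, 3.6]
gripper_width: 0.0158
```

```bash
python3 s.py
```

```text
10.9833 [0.59747461 0.17235055 0.10507105] [-1.79858352e+02 -1.47827009e-01  7.93207262e+01] [-1.95410766 -0.96457881  3.6318569 ] [-0.01898633  0.52729902 -0.16216008] 0.01577350218625609 135.5465674079829
```

Emit:
{"fn": "carry_out", "kwargs": {
  "plan": [
    [0,0,0,0,0,0.01],
    [0,0,0,0,0,0.01]
  ]
}}

```text
time_s: 11.15
tcp_pos: [0.5971, 0.1723, 0.1051]
eef_rot: [-179.8, -0.2, 80.6]
contact_force: [0.4, -0.5, 3.0]
gripper_width: 0.0159
```

```bash
python3 s.py
```

```text
11.15 [0.59707371 0.17230603 0.10508375] [-1.79830562e+02 -1.51229484e-01  8.05560879e+01] [ 0.44839782 -0.51912294  2.99419268] [-0.31793918 -0.27129695 -0.68947226] 0.015949202594534764 136.79351485234426
```

Emit:
{"fn": "carry_out", "kwargs": {
  "plan": [
    [0,0,0,0,0,0],
    [0,0,0,0,0,0]
  ]
}}

```text
time_s: 11.32
tcp_pos: [0.5971, 0.1723, 0.1051]
eef_rot: [-179.8, -0.2, 80.5]
contact_force: [-0.8, -0.1, 2.9]
gripper_width: 0.0159
```

```bash
python3 s.py
```

```text
11.3167 [0.59708625 0.17230596 0.10505732] [-1.79830264e+02 -1.70501675e-01  8.05400931e+01] [-0.76043724 -0.12550652  2.88265142] [-0.17409166  0.18906516 -0.69648774] 0.01589849479514446 136.79786519310383
```

The torque has risen from 0.15 to 0.69 N m and holds, so this is the stop, 84.6° round. I ease back slightly and lift gently.

Emit:
{"fn": "carry_out", "kwargs": {
  "plan": [
    [0,0,0.001,0,0,-0.012],
    [0,0,0.002,0,0,0]
  ]
}}

```text
time_s: 11.48
tcp_pos: [0.5971, 0.1723, 0.1073]
eef_rot: [-179.8, -0.2, 79.8]
contact_force: [1.2, 0.3, -1.7]
gripper_width: 0.0157
```

```bash
python3 s.py
```

```text
11.4833 [0.59711123 0.17232389 0.10733515] [-1.79813361e+02 -1.67492982e-01  7.97763288e+01] [ 1.20901751  0.26630442 -1.70347611] [-0.03507235 -0.5452955  -0.19843691] 0.015702714395425393 136.04542014848468
```

Emit:
{"fn": "carry_out", "kwargs": {
  "plan": [
    [0,0,0.002,0,0,0],
    [0,0,0.003,0,0,0],
    [0,0,0.003,0,0,0]
  ]
}}

```text
time_s: 11.73
tcp_pos: [0.597, 0.1721, 0.1141]
eef_rot: [-179.8, -0.1, 79.8]
contact_force: [2.6, -0.8, -4.3]
gripper_width: 0.0156
```

```bash
python3 s.py
```

```text
11.7333 [0.59704289 0.17214663 0.11408182] [-1.79752922e+02 -1.03270543e-01  7.97872066e+01] [ 2.64609403 -0.76799333 -4.25114813] [-0.2544363  -1.12985368 -0.11830665] 0.01563009643875921 136.0555300562671
```

Emit:
{"fn": "carry_out", "kwargs": {
  "plan": [
    [0,0,0.004,0,0,0],
    [0,0,0.005,0,0,0],
    [0,0,0.006,0,0,0],
    [0,0,0.008,0,0,0]
  ]
}}

```text
time_s: 12.07
tcp_pos: [0.5945, 0.1712, 0.1368]
eef_rot: [-179.4, 0.1, 79.8]
contact_force: [-0.4, 0.7, -4.2]
gripper_width: 0.0159
```

```bash
python3 s.py
```

```text
12.0667 [0.594451   0.17122912 0.13677466] [-1.79437087e+02  1.04147125e-01  7.98126499e+01] [-0.41503457  0.67600041 -4.21378638] [-0.08033533 -0.16177697 -0.00906425] 0.01586758661550978 136.08569787917082
```

Emit:
{"fn": "carry_out", "kwargs": {
  "plan": [
    [0,0,0.02,0,0,0],
    [0,0,0.025,0,0,0],
    [0,-0.01,0.01,0,0,0],
    [-0.003,-0.025,0.002,0,0,-0.07],
    [-0.004,-0.03,0.001,0,0,-0.08],
    [-0.004,-0.03,0.001,0,0,-0.08],
    [-0.004,-0.03,0.001,0,0,-0.08],
    [-0.004,-0.03,0.001,0,0,-0.08],
    [-0.004,-0.03,0.001,0,0,-0.08],
    [-0.004,-0.03,0.001,0,0,-0.08],
    [-0.004,-0.03,0.001,0,0,-0.08],
    [-0.004,-0.03,0.001,0,0,-0.08]
  ]
}}

```text
time_s: 13.07
tcp_pos: [0.5543, -0.1117, 0.2132]
eef_rot: [-179.6, -0.2, 38.0]
contact_force: [-0.0, -0.1, -3.0]
gripper_width: 0.0157
```

```bash
python3 s.py
```

```text
13.0667 [ 0.55432175 -0.11166131  0.21324043] [-179.59662509   -0.24417433   37.96137244] [-0.02151177 -0.09722916 -3.03216954] [-0.12340432 -0.19417429 -0.04164421] 0.015681845932036184 120.07991771220593
```

Emit:
{"fn": "carry_out", "kwargs": {
  "plan": [
    [0,-0.025,-0.005,0,0,-0.08],
    [0,-0.025,-0.015,0,0,-0.08],
    [0,-0.02,-0.02,0,0,-0.08],
    [0,-0.01,-0.02,0,0,-0.08],
    [0,0,-0.02,0,0,0],
    [0,0,-0.02,0,0,0],
    [0,0,-0.01,0,0,0],
    [0,0,0,0,0,0]
  ]
}}

```text
time_s: 13.73
tcp_pos: [0.549, -0.2055, 0.1054]
eef_rot: [-179.8, -0.6, 17.8]
contact_force: [-0.0, -0.0, -3.3]
gripper_width: 0.0154
```

```bash
python3 s.py
python3 - <<'E'
from ov import *
s=r.capture("side")[:,:,::-1]
cv2.imwrite("pics/cs6.png",cv2.resize(s[150:330,250:450],None,fx=3.3,fy=3.3,interpolation=cv2.INTER_CUBIC))
E
```

```text
13.7333 [ 0.54902121 -0.205456    0.10538276] [-179.80587918   -0.56774496   17.84178555] [-0.01529923 -0.01588552 -3.28526103] [-0.06905809  0.13227602 -0.02835711] 0.015444447348702768 109.81133928722844
```

View pics/cs6.png

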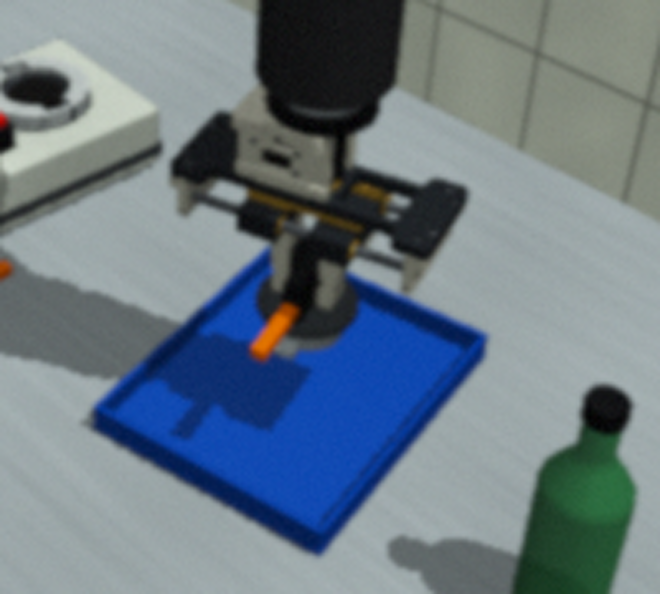

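The head hangs upright over the tray and the mount's collar is empty. I lower it.

Emit:
{"fn": "carry_out", "kwargs": {
  "plan": [
    [0,0.004,-0.012,0,0.008,0],
    [0,0.003,-0.015,0,0,0],
    [0,0.001,-0.013,0,0,0],
    [0,0,-0.008,0,0,0],
    [0,0,-0.004,0,0,0],
    [0,0,0,0,0,0]
  ]
}}

```text
time_s: 14.28
tcp_pos: [0.5544, -0.1955, 0.0575]
eef_rot: [-179.9, -0.6, 18.1]
contact_force: [-0.2, 0.5, -3.5]
gripper_width: 0.0156
```

```bash
python3 s.py
```

```text
14.2833 [ 0.55435219 -0.19551208  0.05746224] [-179.9297468    -0.62911664   18.1196538 ] [-0.21339067  0.54331677 -3.45323291] [-0.06699893  0.09942519  0.00305573] 0.015552862378432914 108.94918957787219
```

Emit:
{"fn": "carry_out", "kwargs": {
  "plan": [
    [0,0,-0.005,0,0.008,0],
    [0,0,-0.005,0,0,0],
    [0,0,-0.003,0,0,0],
    [0,0,-0.002,0,0,0]
  ]
}}

```text
time_s: 14.62
tcp_pos: [0.5565, -0.1954, 0.0437]
eef_rot: [-179.9, -0.4, 18.2]
contact_force: [-0.0, 0.7, -4.3]
gripper_width: 0.0156
```

```bash
python3 s.py
```

```text
14.6167 [ 0.55653512 -0.19539087  0.04366362] [-179.87779204   -0.35439753   18.19672896] [-0.04735852  0.67447402 -4.2932086 ] [-0.03856847  0.05291486 -0.02753978] 0.01562378837862881 108.95820400652384
```

Emit:
{"fn": "carry_out", "kwargs": {
  "plan": [
    [0,0,-0.002,0,0.005,0],
    [0,0,-0.002,0,0,0],
    [0,0,-0.001,0,0,0]
  ]
}}

```text
time_s: 14.87
tcp_pos: [0.5567, -0.1956, 0.0383]
eef_rot: [-179.8, -0.1, 18.2]
contact_force: [0.6, 0.3, -2.5]
gripper_width: 0.0156
```

Emit:
{"fn": "carry_out", "kwargs": {
  "plan": [
    [0,0,-0.001,0,0,0],
    [0,0,-0.001,0,0,0]
  ]
}}

```text
time_s: 15.03
tcp_pos: [0.5568, -0.1956, 0.0366]
eef_rot: [-179.8, -0.1, 18.2]
contact_force: [-5.2, 4.6, 12.5]
gripper_width: 0.0158
```

The head is on the tray floor at the predicted height (TCP 0.0366), pressing with 12.5 N up. I ease off slightly and open.

Emit:
{"fn": "carry_out", "kwargs": {
  "plan": [
    [0,0,0.0005,0,0,0],
    [0,0,0,0,0,0]
  ],
  "force": 6
}}

```text
time_s: 15.2
tcp_pos: [0.557, -0.1956, 0.0375]
eef_rot: [-179.8, -0.1, 18.2]
contact_force: [0.4, -0.2, -4.0]
gripper_width: 0.0163
```

Emit:
{"fn": "carry_out", "kwargs": {
  "plan": [
    [0,0,0,0,0,0],
    [0,0,0,0,0,0],
    [0,0,0,0,0,0],
    [0,0,0,0,0,0],
    [0,0,0,0,0,0],
    [0,0,0,0,0,0]
  ],
  "fingers": -1
}}

```text
time_s: 15.7
tcp_pos: [0.5591, -0.1961, 0.0394]
eef_rot: [-179.9, -0.3, 18.2]
contact_force: [0.3, -0.5, 1.0]
gripper_width: 0.0506
```

Emit:
{"fn": "carry_out", "kwargs": {
  "plan": [
    [-0.003,0,0.005,0,0,0],
    [-0.001,0,0.01,0,0,0],
    [0,0,0.02,0,0,0],
    [0,0,0.03,0,0,0],
    [0,0,0.03,0,0,0],
    [0,0,0.03,0,0,0],
    [0,0,0.03,0,0,0],
    [0,0,0,0,0,0],
    [0,0,0,0,0,0]
  ]
}}

```text
time_s: 16.45
tcp_pos: [0.5508, -0.1965, 0.2074]
eef_rot: [-180.0, -0.3, 18.2]
contact_force: [-0.3, -0.3, -1.6]
gripper_width: 0.0873
```

```bash
python3 s.py
python3 - <<'E'
from ov import *
s=r.capture("side")[:,:,::-1]
cv2.imwrite("pics/side7.png",s)
cv2.imwrite("pics/cs7.png",cv2.resize(s[150:330,250:450],None,fx=3.3,fy=3.3,interpolation=cv2.INTER_CUBIC))
print(proj("side",[[.557,-.1956,.069]]))
E
```

```text
16.45 [ 0.55084828 -0.19654057  0.20738086] [-179.9947673    -0.28960357   18.2424963 ] [-0.31958438 -0.25605763 -1.55151754] [-0.01888107  0.03854376  0.02154117] 0.08732910245968621 108.84941326321264
[[341.30528528 246.02582819]]
```

View pics/cs7.png

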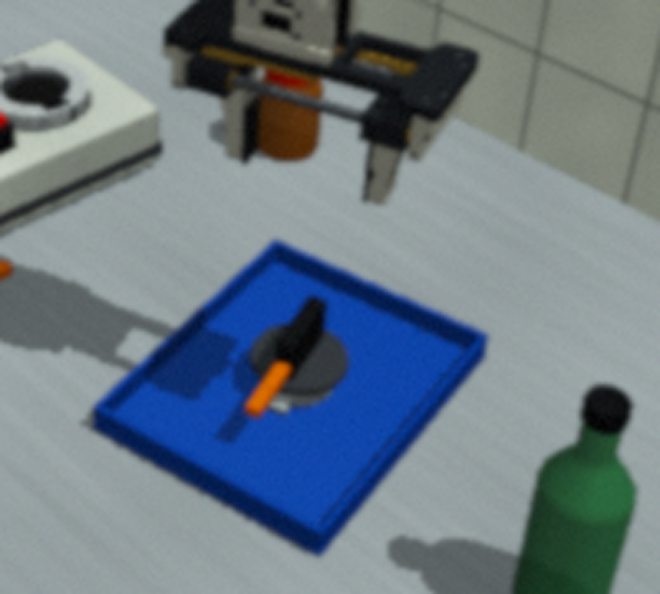

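View pics/side7.png

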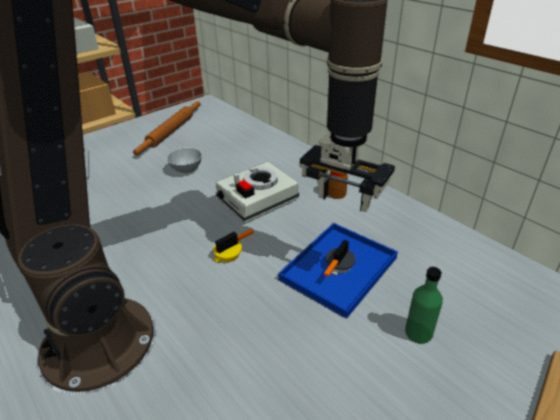

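The head stands upright near the tray's centre, with its bar at about (341,248). The bowl (185,161), jar (338,181) and bottle (425,305) are where they were, and the gripper is well clear. I hand in.

```bash
python3 -c "
from plant import r
print(r.close_job())"
```

```text
the job is handed in; nothing more can be done
None
```

The grinding head is off the mill and standing upright in the blue wash tray, and the job was handed in after about 16.5 s of the 72 s allowed. No verdict is reported.

- **Button:** I pushed it down about 9 mm. It met its hard end at about 11 N, the highest push reading.
- **Turn:** The head went 84.6° anticlockwise until the torque rose from about 0.15 to 0.7 N m and held there. I took that as the stop.
- **Lift:** I eased back by about 0.8° and lifted it straight up. It came off with only its own weight showing, about 4 N.
- **Set-down:** It touched the tray floor at the predicted height with 12.5 N, and I then opened the gripper and moved away.

**Last checks:** The final side picture shows the head upright near the tray's centre. The gripper is clear of everything, and the bowl, jar and bottle are where they started.

**Disagreement:** The side camera was off by about 1 pixel against the top camera, roughly 4 mm in the mill's position. The fingertip in the side view showed the same offset, so I used the top-view fit, and the grasp then closed with only about 1 N of side force.

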